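# Find the rocking canister lid and press it home

### The job

One of the three canister lids is not seated: its seal has popped up at one spot, so it rocks. Working from left to right, press briefly on each lid in turn with a fingertip to find the one that rocks, then press it down firmly on its high edge until it stays flat and fully home like the other two. Only press: lift no lid, and leave the other things on the worktop where they are.

Things in the scene. Friction and masses are not known exactly. Their poses are not given: they have to be found in the camera images.
- lid_left: Lid of the left (+y) canister of a row of three alike. Each lid: round flat light-wood disc, 88 mm across, 12 mm thick, plug 64 mm across and 9 mm deep beneath. Origin at the centre of its flat top, z axis up out of the top; yaw means nothing. Seated, the top is level, 97 mm above the worktop, and does not yield. A loose one, in any of the three places, slants by about 0.06 rad.
- lid_middle: Lid of the middle canister, like the left one. Canisters: plain white, round, 80 mm across, 85 mm to the rim, fixed to the worktop. The plug has 2.5 mm of play in the mouth, so a lid stays on sideways. On one of the three canisters a short stretch of the stiff dark seal stands 4 to 5 mm out of the rim, 37 mm from the axis, in any direction: that lid is high over it, low opposite.
- lid_right: Lid of the right (-y) canister, like the left one. The loose lid rocks (rolls to the side) when its edge is pressed lightly beside its highest point. Some 13 N straight down on the lid near its edge, right over the popped seal (the highest point of the edge), pushes the seal back for good and the lid goes level; about 6 N there, or light presses elsewhere, do not.
- fork: steel fork 204x28x18 mm lying roughly along x between the left and middle canisters; a bystander, origin at the centre of its underside
- peeler: peeler 170x25x18 mm lying roughly along x between the middle and right canisters; a bystander, origin at the centre of its underside
- green_spice_jar: glass spice jar with a green cap, 46 mm across, 106 mm tall, in front of the row towards the left; a bystander, origin at the centre of its underside
- mill: small salt mill, 44 mm across, 90 mm tall, in front of the row towards the right; a bystander, origin at the centre of its underside
- low_tin: low tin, 75 mm across, 58 mm tall, behind the row; a bystander, origin at the centre of its underside

How it is judged:
By the outcome, as a careful person would: the job done as asked, in the order asked, and still so for the second after the job is handed in, with the robot touching nothing.
It also fails if it takes over 56 s, if anything falls off the work surface, if the arm or the gripper's body presses on something with over 40 N, if the wrist force passes 120 N, or if a joint passes its speed limit or range.

### The arm

A 6-joint arm with a two-finger parallel gripper is mounted at the origin on a cart in front of the work surface, level with it; the furniture and walls round the work are solid. World frame = base frame: x ahead of the robot, y to its left, z up, the work surface at z = 0. Lengths are in mm, angles in rad, forces in N, time in s.
With the tool pointing down it reaches from about 250 to 725 mm from the base axis. Payload 9.7 kg.
Tool frame: the origin (TCP) lies on the centre line of the jaws, within the pads' length; the fingertips stand 17 mm ahead of it and the grasp point (between the pads) lies 2 mm behind it (bot.nose_length is the distance from the TCP to the fingertips, in mm); z points along the fingers, y is the line along which they close (so a half turn about z gives the same grasp; the last joint's range is limited). The gripper opens to 85 mm and grips with 20 to 120 N. Pads are 22 mm wide; open, the fingers measure 114 mm over their backs; the gripper's body (76 mm by 85 mm) begins 54 mm behind the grasp point. The pads swing forward as they close: fully open they stand 13 mm farther back than shut.
Start: joints at [1.192, 0.087, 0.176, 1.66, 0, 1.571], TCP at [203.39, 511.008, 248.284] pointing down, gripper open.
Joint ranges: [-3.13, 3.13], [-0.85, 1.81], [-1.15, 1.24], [-2.2, 2.28], [-1.44, 1.52], [-3.14, 3.14]. Speed limits (rad/s): [2.22, 2.22, 2.57, 3.14, 3.14, 3.14].

### API

Orientations are given as a rotation vector (axis times angle).
In Python, from bench import bot gives the robot as it stands. The module is installed in compiled form; this text tells all that it offers.
- The arm moves only by the tool step_arm, never from a script. Its argument "rows" is a list of rows, each a list of 4 numbers: the shift along the world's x, y, z in mm, then the turn about the world's z in rad. In form: [[x, y, z, yaw], ...]. A call has 1 to 5 rows; each row shifts and turns the commanded pose from where the row before left it; what a row does not reach is not made up. A row lasts 1/10 s, in which the tool goes at most 50 mm and 8.59 degrees, less where a joint would pass 70% of its speed; a pose out of reach is approached as far as the arm can. A call with a gripper value outside its range is refused whole. "hand" is the finger opening in mm, from 0 to 85.4, set as the call begins (left out, the last holds). The fingers move at their own pace and stop on an object; "force" is the grip in N (left out, the last holds). Time passes only in rows, so rows that do not move let the fingers close. It gives the time, the measured TCP pose, the force, the opening and the grip force at its end, in the units of the state.
- bot.sense(): the state, without advancing time (a new reading comes with each control period).
- bot.capture(name): name is "side" or "top" or "wrist"; returns a dict with "frame" (480x640x3 uint8, red, green, blue), "K" (3x3 intrinsics, pixels), "pose" (4x4, takes a point from camera to world coordinates); the wrist camera has in their place "mount" (4x4, takes a point from camera to tool coordinates, whose origin is the TCP and whose axes are the flange's). Camera axes: x right, y down, z forward; pixel columns grow to the right and rows downward; lengths in mm; the calibration is good to about 2 mm. A picture is of the moment at which its call begins: read the wrist's pose just before it. There is no depth.
- bot.hand_in(): hands the job in; it is judged then, once.
Trained networks look in a picture, given as the dict that the camera call returned (one of the last four; its "shot" number tells which), for a name from the list of things; names that differ only in an ending like _2 or _b are one class to them, and where a whole thing is asked for, a point or a joint stands for the part that bears it (a point fixed in the world has none). Each returns a list of dicts, best first, with "p" (0 to 1); they miss things now and then, are a little off and sometimes report something else, mostly with a low value. They report only what shows in the picture. A call takes as long as a camera call.
- bot.find_in(picture, query): "extent" ([left, top, width, height] in pixels, round what is visible of it).
- bot.silhouettes(picture, query): "pixels" (480x640 bool, what is visible of it) and "extent" ([left, top, width, height] in pixels, round what is visible of it).
- bot.tip_of(picture, query): "position" ([column, row] in pixels: a listed point, or the origin of a listed thing).
The state is a dict: "t": time; "qpos": joint angles; "qvel": joint speeds; "tau": joint torques, N m; "eef_pos": TCP position; "eef_rot": TCP orientation; "force": force on the tool from outside, world axes, zero at the start; "wrist_torque": the same for the moment, N m; "width": finger opening in mm; "finger_force": force on a finger pad.
Only numpy, scipy, OpenCV 4.12 (cv2) and the standard library are available. Lean on these libraries where they do the work, as an engineer would, in place of code of your own. Each camera call takes 0.05 s, during which the arm holds its last target. There are 200 camera calls.

## Working session

There is one attempt and no reset: what is moved stays moved. The work goes in short steps, Python scripts to look and compute and a tool call to move; the robot and the scene stay as the last step left them, time stands still between calls to the robot, and variables do not carry over. Pictures are saved under pics/ and viewed, at most 10 in all, crops included, and the job is handed in when it is done.

Besides the shell and the picture viewer there is one more tool, called after "Request:" as a command line: name --pt "numbers of a row" for each row, then --argument value for the rest. step_arm: Moves the arm, as the interface text tells. Its arguments: {"type":"object","properties":{"rows":{"type":"array","items":{"type":"array","items":{"type":"number"}}},"hand":{"type":"number"},"force":{"type":"number"}},"required":["rows"]}

```bash
mkdir -p pics
cat > h.py <<'E'
import numpy as np, cv2
from bench import bot
def save(c,n): cv2.imwrite(f'pics/{n}.png',c['frame'][:,:,::-1])
def ray(c,uv,z):
    d=c['pose'][:3,:3]@np.linalg.inv(c['K'])@np.array([*uv,1.]); o=c['pose'][:3,3]
    return o+d*(z-o[2])/d[2]
E
python3 - <<'E'
from h import *
s=bot.sense(); print({k:np.round(v,3).tolist() for k,v in s.items()})
c=[bot.capture(n) for n in('top','side')]
for x,n in zip(c,('top','side')):
    save(x,n)
    print(n,np.round(x['pose'],2).tolist())
    for q in('lid_left','lid_middle','lid_right','green_spice_jar','mill','low_tin'):
        z={'g':106,'m':90,'l':97}[q[0]] if q!='low_tin' else 58
        for r in bot.find_in(x,q)[:3]:
            e=r['extent']; u=(e[0]+e[2]/2,e[1]+e[3]/2)
            print(q,round(r['p'],2),np.round(e).tolist(),ray(x,u,z).round(1)[:2])
cv2.imwrite('pics/both.png',cv2.resize(np.vstack([x['frame'] for x in c])[:,:,::-1],(400,600)))
E
```

```text
{'t': 0.0, 'qpos': [1.192, 0.087, 0.175, 1.66, -0.0, 1.571], 'qvel': [0.002, 0.002, -0.001, -0.001, 0.002, 0.0], 'tau': [0.001, -52.038, 46.482, 0.016, 0.0, -0.0], 'eef_pos': [203.333, 510.816, 247.581], 'eef_rot': [-0.591, -3.085, 0.002], 'force': [0.177, -0.01, -0.583], 'wrist_torque': [-0.027, -0.021, -0.058], 'finger_force': 0.0, 'width': 85.396}
top [[-0.02, -1.0, 0.07, 458.14], [-1.0, 0.02, -0.01, -136.38], [0.01, -0.07, -1.0, 1056.62], [0.0, 0.0, 0.0, 1.0]]
lid_left 0.87 [186.0, 256.0, 50.0, 49.0] [452.   45.1]
lid_middle 0.73 [289.0, 233.0, 51.0, 45.0] [ 492.5 -138.5]
lid_right 0.95 [387.0, 251.0, 50.0, 47.0] [ 455.2 -312. ]
green_spice_jar 0.83 [215.0, 314.0, 30.0, 24.0] [371.6  11.3]
mill 0.67 [335.0, 314.0, 18.0, 19.0] [ 370.9 -189.5]
low_tin 0.88 [238.0, 149.0, 44.0, 47.0] [652.4 -39.2]
side [[0.81, -0.3, 0.5, 84.01], [-0.58, -0.44, 0.68, -712.56], [0.02, -0.84, -0.54, 564.15], [0.0, 0.0, 0.0, 1.0]]
lid_left 0.69 [194.0, 194.0, 44.0, 32.0] [449.6  45.9]
lid_middle 0.83 [269.0, 235.0, 52.0, 38.0] [ 484.6 -144.8]
lid_right 0.77 [318.0, 298.0, 68.0, 51.0] [ 452.7 -319.8]
lid_right 0.34 [285.0, 299.0, 89.0, 46.0] [ 431.5 -301.2]
green_spice_jar 0.58 [161.0, 223.0, 32.0, 58.0] [332.6 -52.9]
mill 0.56 [230.0, 297.0, 31.0, 56.0] [ 341.6 -236.9]
low_tin 0.91 [316.0, 204.0, 38.0, 49.0] [626.4 -71.5]
```

View pics/top.png

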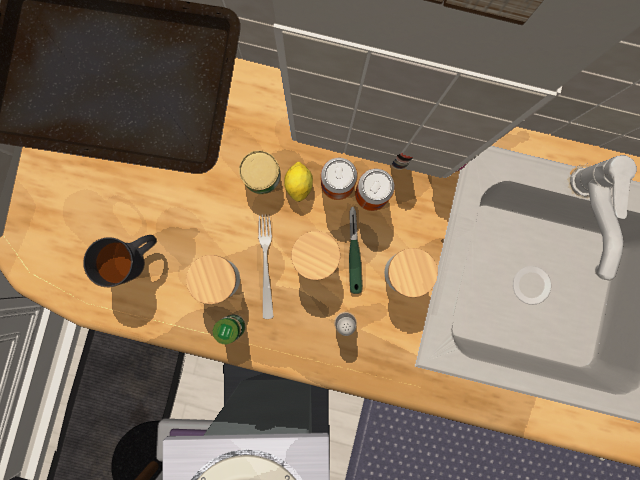

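View pics/side.png

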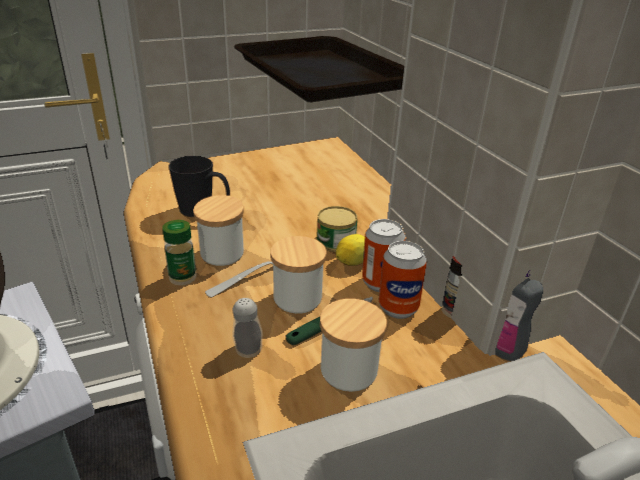

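The top view shows the lids at about (212,279), (315,255) and (412,272), with the fork and peeler between them. I'll go above the left lid with the fingers closed.

Request:
step_arm --pt "25 -45 0 -0.1" --pt "25 -45 0 -0.1" --pt "25 -45 0 -0.1" --pt "25 -45 0 -0.1" --pt "25 -45 0 -0.1" --hand 0

```text
t: 1.2
eef_pos: [325.2, 290.7, 248.4]
eef_rot: [1.341, 2.841, 0.001]
force: [1.3, -0.2, 0.3]
width: 12.1
finger_force: 0.0
```

Request:
step_arm --pt "25 -45 0 -0.1" --pt "25 -45 0 -0.1" --pt "20 -45 0 -0.1" --pt "15 -45 0 -0.1" --pt "10 -40 0 -0.1"

```text
t: 1.7
eef_pos: [418.8, 72.8, 248.4]
eef_rot: [2.004, 2.419, 0.0]
force: [1.0, 0.3, 0.3]
width: 0.1
finger_force: 0.0
```

```bash
cat >> h.py <<'E'
from scipy.spatial.transform import Rotation as R
def wrist():
    s=bot.sense(); c=bot.capture('wrist')
    T=np.eye(4); T[:3,:3]=R.from_rotvec(s['eef_rot']).as_matrix(); T[:3,3]=s['eef_pos']
    c['pose']=T@c['mount']; return s,c
E
python3 - <<'E'
from h import *
s,c=wrist(); save(c,'w1'); print(s['t'],s['eef_pos'],s['eef_rot'],s['width'],s['force'],s['qpos']); print(c['pose'].round(2).tolist())
for x in (c,bot.capture('top'),bot.capture('side')):
  for q in('lid_left','lid_middle','lid_right'):
    for r in bot.silhouettes(x,q)[:2]:
        k=cv2.findContours(r['pixels'].astype('uint8'),0,1)[0]; k=max(k,key=len)
        e=cv2.fitEllipse(cv2.convexHull(k)); print(q,round(r['p'],2),np.round(e[0]),np.round(e[1]),ray(x,e[0],97).round(1)[:2])
E
```

```text
1.7 [418.82976103  72.83766927 248.38001071] [2.00392181e+00 2.41892284e+00 4.44739182e-04] 0.09992108419490885 [1.00591735 0.28221981 0.27378981] [ 1.72276700e-01 -2.09426247e-01 -1.05433948e-01  1.67429279e+00
 -1.44651131e-04  1.55595835e+00]
[[0.98, 0.18, 0.05, 404.49], [0.19, -0.94, -0.29, 146.39], [0.0, 0.29, -0.96, 374.2], [0.0, 0.0, 0.0, 1.0]]
lid_left 0.57 [358. 263.] [93. 98.] [454.9  48.8]
lid_left 0.63 [211. 279.] [49. 50.] [453.7  45.9]
lid_middle 0.91 [316. 255.] [49. 50.] [ 493. -141.]
lid_right 0.67 [413. 272.] [47. 49.] [ 459.1 -312.7]
lid_left 0.89 [218. 211.] [32. 52.] [450.2  39.7]
lid_middle 0.82 [297. 254.] [37. 57.] [ 487.3 -148.2]
lid_right 0.72 [352. 323.] [50. 67.] [ 453.7 -319.6]
```

View pics/w1.png

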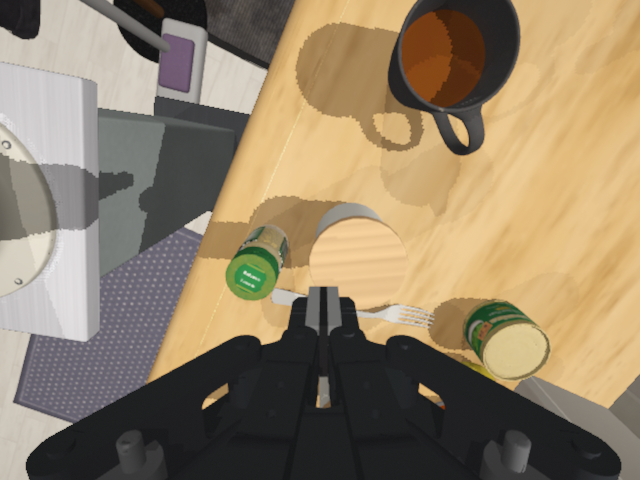

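The left lid shows at (358,263) in the wrist view, at roughly (453,45). It has the jar on one side and the fork on the other, both clear of my path. First touch is on its left-front part.

Request:
step_arm --pt "16 3 -30 0" --pt "0 0 -40 0" --pt "0 0 -40 0" --pt "0 0 -15 0" --pt "0 0 0 0"

```text
t: 2.8
eef_pos: [433.3, 78.1, 121.8]
eef_rot: [-1.996, -2.423, 0.004]
force: [-0.4, -0.4, 0.5]
width: 0.0
finger_force: 0.0
```

Request:
step_arm --pt "0 0 -2 0" --pt "0 0 0 0"

```text
t: 3.0
eef_pos: [435.3, 78.3, 123.1]
eef_rot: [1.997, 2.423, 0.003]
force: [0.1, 0.4, 0.3]
width: 0.0
finger_force: 0.0
```

Request:
step_arm --pt "0 0 -2 0" --pt "0 0 0 0"

```text
t: 3.2
eef_pos: [434.8, 78.1, 120.0]
eef_rot: [1.998, 2.424, 0.001]
force: [0.2, -0.5, 0.0]
width: 0.0
finger_force: 0.0
```

Request:
step_arm --pt "0 0 -2 0" --pt "0 0 0 0"

```text
t: 3.4
eef_pos: [434.3, 78.0, 117.2]
eef_rot: [1.998, 2.424, -0.0]
force: [-0.3, 0.4, 0.3]
width: 0.0
finger_force: 0.0
```

Request:
step_arm --pt "6 -9 0 0" --pt "0 0 -1 0" --pt "0 0 0 0"

```text
t: 3.7
eef_pos: [440.7, 68.7, 116.3]
eef_rot: [1.999, 2.423, 0.0]
force: [-0.4, -0.2, 0.7]
width: 0.2
finger_force: 0.4
```

Request:
step_arm --pt "0 0 -1 0" --pt "0 0 0 0"

```text
t: 3.9
eef_pos: [440.6, 69.0, 115.9]
eef_rot: [1.998, 2.423, 0.001]
force: [-0.8, -1.3, 5.7]
width: 0.1
finger_force: 2.5
```

Request:
step_arm --pt "0 0 -1 0" --pt "0 0 0 0"

```text
t: 4.1
eef_pos: [440.7, 69.1, 115.6]
eef_rot: [1.997, 2.423, 0.002]
force: [-2.4, -1.0, 10.5]
width: 0.0
finger_force: 5.5
```

Request:
step_arm --pt "0 0 -0.5 0" --pt "0 0 0 0"

```text
t: 4.3
eef_pos: [440.8, 69.1, 115.6]
eef_rot: [1.997, 2.423, 0.002]
force: [-3.4, -1.2, 13.9]
width: -0.1
finger_force: 7.3
```

Request:
step_arm --pt "0 0 6 0" --pt "20 -12 0 0" --pt "21 -12 0 0" --pt "0 0 0 0"

```text
t: 4.7
eef_pos: [482.7, 44.2, 119.5]
eef_rot: [1.999, 2.423, -0.0]
force: [-0.3, 1.2, -0.1]
width: 0.0
finger_force: 0.0
```

```bash
python3 -c "
from h import *
s=bot.sense();print(bot.nose_length,s['eef_pos'],s['force'],s['eef_rot'])"
```

```text
17.0 [482.74434786  44.2485222  119.47951175] [-0.31922336  1.15591804 -0.0516328 ] [ 1.99943642e+00  2.42290489e+00 -1.18303083e-04]
```

Request:
step_arm --pt "0 0 -2.5 0" --pt "0 0 0 0"

```text
t: 4.9
eef_pos: [481.5, 45.0, 117.8]
eef_rot: [1.997, 2.423, 0.001]
force: [2.7, -3.1, 5.5]
width: -0.1
finger_force: 2.4
```

Request:
step_arm --pt "0 0 -0.7 0" --pt "0 0 0 0"

```text
t: 5.1
eef_pos: [481.6, 45.0, 117.7]
eef_rot: [1.997, 2.422, 0.001]
force: [1.4, -3.5, 7.8]
width: 0.0
finger_force: 3.4
```

Request:
step_arm --pt "0 0 -0.7 0" --pt "0 0 0 0"

```text
t: 5.3
eef_pos: [481.7, 44.9, 117.4]
eef_rot: [1.996, 2.422, 0.002]
force: [1.2, -4.8, 10.5]
width: 0.1
finger_force: 5.0
```

Request:
step_arm --pt "0 0 6 0" --pt "-21 -12 0 0" --pt "-21 -12 0 0" --pt "0 0 0 0"

```text
t: 5.7
eef_pos: [437.1, 20.7, 121.9]
eef_rot: [-1.998, -2.423, 0.001]
force: [0.4, -0.7, 0.3]
width: 0.3
finger_force: 0.0
```

Request:
step_arm --pt "0 0 -2 0" --pt "0 0 0 0"

```text
t: 5.9
eef_pos: [439.6, 21.5, 119.6]
eef_rot: [-1.998, -2.424, -0.0]
force: [0.1, -0.3, -0.3]
width: 0.3
finger_force: 0.0
```

Request:
step_arm --pt "0 0 -1 0" --pt "0 0 0 0"

```text
t: 6.1
eef_pos: [439.5, 21.3, 118.6]
eef_rot: [-1.997, -2.424, 0.001]
force: [0.5, 0.6, -0.6]
width: 0.2
finger_force: 0.0
```

Request:
step_arm --pt "0 0 -1 0" --pt "0 0 0 0"

```text
t: 6.3
eef_pos: [439.4, 21.1, 117.7]
eef_rot: [-1.998, -2.424, 0.0]
force: [0.6, 1.2, 0.1]
width: 0.2
finger_force: 0.0
```

Request:
step_arm --pt "0 0 -1 0" --pt "0 0 0 0"

```text
t: 6.5
eef_pos: [439.3, 21.0, 116.7]
eef_rot: [-1.998, -2.424, 0.0]
force: [0.1, -0.6, -0.1]
width: 0.3
finger_force: 0.0
```

Request:
step_arm --pt "0 0 -0.5 0" --pt "0 0 0 0"

```text
t: 6.7
eef_pos: [439.3, 21.0, 116.3]
eef_rot: [-1.998, -2.424, 0.0]
force: [-0.0, -0.7, 0.6]
width: 0.2
finger_force: 0.0
```

Request:
step_arm --pt "0 0 -1 0" --pt "0 0 0 0"

```text
t: 6.9
eef_pos: [439.4, 21.0, 115.3]
eef_rot: [-1.998, -2.424, -0.0]
force: [0.7, 0.4, -0.6]
width: -0.2
finger_force: 0.1
```

Request:
step_arm --pt "0 0 -0.7 0" --pt "0 0 0 0"

```text
t: 7.1
eef_pos: [439.5, 21.0, 115.0]
eef_rot: [1.998, 2.424, 0.0]
force: [-0.4, -0.7, 3.3]
width: -0.1
finger_force: 1.5
```

Request:
step_arm --pt "0 0 -0.7 0" --pt "0 0 0 0"

```text
t: 7.3
eef_pos: [439.6, 21.0, 114.8]
eef_rot: [1.998, 2.423, 0.001]
force: [-3.2, -1.7, 7.6]
width: 0.2
finger_force: 3.8
```

Left lid touch heights give a plane with a tilt of 0.061 rad, high at about +20° from +x, so the left lid is the loose one. I'll press the middle and right lids briefly in order, then come back.

Request:
step_arm --pt "0 0 30 0" --pt "13 -42 5 0" --pt "13 -42 0 0" --pt "13 -42 0 0" --pt "0 0 0 0"

```text
t: 7.8
eef_pos: [479.1, -108.7, 148.4]
eef_rot: [2.003, 2.42, -0.001]
force: [-0.2, 1.0, 0.4]
width: -0.3
finger_force: 0.0
```

Request:
step_arm --pt "0 -30 0 -0.1" --pt "0 0 0 0" --pt "0 0 0 0"

```text
t: 8.1
eef_pos: [478.1, -134.8, 148.7]
eef_rot: [-2.116, -2.321, 0.0]
force: [0.2, 1.2, 0.5]
width: 0.4
finger_force: 0.0
```

Request:
step_arm --pt "-9 6 -15 0" --pt "0 0 -14 0" --pt "0 0 0 0" --pt "0 0 -2 0" --pt "0 0 0 0"

```text
t: 8.6
eef_pos: [469.7, -128.8, 118.2]
eef_rot: [2.116, 2.322, 0.0]
force: [-0.4, 0.4, -0.2]
width: -0.2
finger_force: 0.0
```

Request:
step_arm --pt "0 0 -1 0" --pt "0 0 0 0"

```text
t: 8.8
eef_pos: [469.6, -129.0, 117.2]
eef_rot: [2.117, 2.321, 0.0]
force: [-0.0, -0.3, -0.0]
width: 0.0
finger_force: 0.0
```

Request:
step_arm --pt "0 0 -1 0" --pt "0 0 0 0"

```text
t: 9.0
eef_pos: [469.4, -129.0, 115.9]
eef_rot: [-2.117, -2.321, 0.0]
force: [-0.7, 0.2, -0.3]
width: -0.1
finger_force: 0.0
```

Request:
step_arm --pt "0 0 -1 0" --pt "0 0 0 0"

```text
t: 9.2
eef_pos: [469.3, -129.0, 114.9]
eef_rot: [-2.117, -2.321, 0.0]
force: [-0.0, 1.1, 0.3]
width: -0.4
finger_force: 0.0
```

Request:
step_arm --pt "0 0 -1 0" --pt "0 0 0 0"

```text
t: 9.4
eef_pos: [469.4, -129.0, 114.1]
eef_rot: [2.117, 2.321, 0.0]
force: [-0.5, 0.2, 1.6]
width: -0.0
finger_force: 0.9
```

Request:
step_arm --pt "0 0 -0.7 0" --pt "0 0 0 0"

```text
t: 9.6
eef_pos: [469.5, -129.0, 114.1]
eef_rot: [2.116, 2.321, 0.001]
force: [-2.6, 0.8, 6.8]
width: 0.1
finger_force: 3.5
```

Middle is at seated height and does not yield. On to the right lid.

Request:
step_arm --pt "0 0 34 0" --pt "-6 -38 0 -0.08" --pt "-6 -38 0 -0.08" --pt "-5 -38 0 -0.08" --pt "-5 -38 0 -0.08"

```text
t: 10.1
eef_pos: [447.0, -282.3, 147.3]
eef_rot: [2.462, 1.951, 0.0]
force: [1.4, 1.4, -0.0]
width: 0.1
finger_force: 0.0
```

Request:
step_arm --pt "0 -11 0 0" --pt "0 0 0 0" --pt "0 0 0 0"

```text
t: 10.4
eef_pos: [447.4, -291.3, 147.1]
eef_rot: [-2.458, -1.955, -0.0]
force: [-0.6, 0.2, 0.5]
width: 0.1
finger_force: 0.0
```

Request:
step_arm --pt "0 0 -14 0" --pt "0 0 -14 0" --pt "0 0 0 0" --pt "0 0 -3 0" --pt "0 0 0 0"

```text
t: 10.9
eef_pos: [447.4, -291.7, 116.1]
eef_rot: [-2.459, -1.955, 0.0]
force: [-0.0, 0.9, -0.8]
width: -0.0
finger_force: 0.0
```

Request:
step_arm --pt "0 0 -1 0" --pt "0 0 0 0"

```text
t: 11.1
eef_pos: [447.5, -292.0, 115.5]
eef_rot: [2.459, 1.954, 0.0]
force: [0.6, 0.0, -0.5]
width: 0.3
finger_force: 0.0
```

Request:
step_arm --pt "0 0 -1 0" --pt "0 0 0 0"

```text
t: 11.3
eef_pos: [447.4, -292.0, 114.3]
eef_rot: [2.46, 1.954, 0.0]
force: [-0.0, -0.5, -0.8]
width: -0.2
finger_force: 0.0
```

Request:
step_arm --pt "0 0 -0.7 0" --pt "0 0 0 0"

```text
t: 11.5
eef_pos: [447.4, -292.0, 114.1]
eef_rot: [2.459, 1.954, 0.0]
force: [-1.3, -0.0, 4.5]
width: -0.1
finger_force: 2.2
```

Right is seated too. Back to the left lid's high edge, at about (488,58).

Request:
step_arm --pt "0 0 40 0" --pt "7 38 0 0.08" --pt "7 38 0 0.08" --pt "7 38 0 0.08" --pt "5 38 0 0.08"

```text
t: 12.0
eef_pos: [473.5, -138.6, 153.6]
eef_rot: [2.113, 2.324, 0.0]
force: [0.4, 0.9, 0.5]
width: -0.1
finger_force: 0.0
```

Request:
step_arm --pt "3 38 0 0.08" --pt "3 38 0 0.08" --pt "3 38 0 0.08" --pt "3 38 0 0" --pt "3 38 0 0"

```text
t: 12.5
eef_pos: [488.3, 51.6, 153.6]
eef_rot: [1.824, 2.558, 0.0]
force: [1.3, -1.0, -0.3]
width: -0.5
finger_force: 0.0
```

Request:
step_arm --pt "0 8 0 0" --pt "0 0 0 0" --pt "0 0 0 0"

```text
t: 12.8
eef_pos: [488.3, 57.5, 153.5]
eef_rot: [1.824, 2.558, -0.001]
force: [0.4, 0.1, 0.9]
width: -0.2
finger_force: 0.0
```

Run:
```python
from h import *
s,c=wrist(); save(c,'w2'); print(s['t'],s['eef_pos'])
for n in('top','side'): 
  x=bot.capture(n)
  for q in('lid_left',):
    for r in bot.silhouettes(x,q)[:2]:
        k=cv2.findContours(r['pixels'].astype('uint8'),0,1)[0]; k=max(k,key=len)
        e=cv2.fitEllipse(cv2.convexHull(k)); print(q,round(r['p'],2),ray(x,e[0],99).round(1)[:2])
```

```text
12.8 [488.32785593  57.45034881 153.51870305]
lid_left 0.65 [453.7  44.9]
lid_left 0.63 [448.6  36.7]
```

View pics/w2.png

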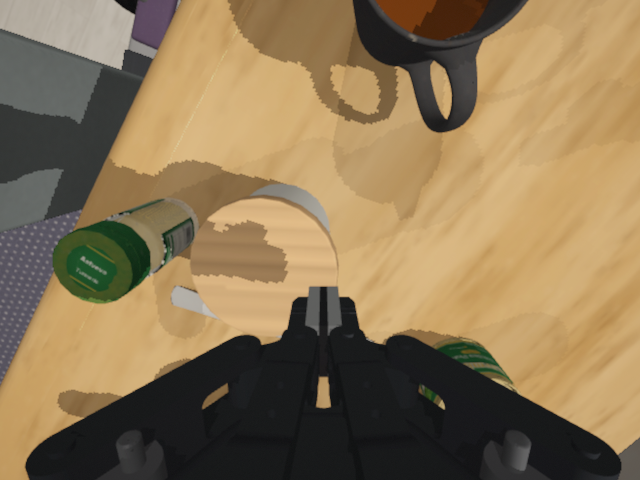

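The wrist view shows the left lid at (264,265), with the fingertips at (323,290), over its right edge. Descend.

Request:
step_arm --pt "-1 0 -15 0" --pt "0 0 -14 0" --pt "0 0 -3 0" --pt "0 0 0 0" --pt "0 0 0 0"

```text
t: 13.55
eef_pos: [487.3, 58.1, 121.6]
eef_rot: [-1.824, -2.558, 0.0]
force: [-0.4, 0.1, 1.4]
width: 0.2
finger_force: 0.0
```

Request:
step_arm --pt "0 0 -1.5 0" --pt "0 0 0 0"

```text
t: 13.75
eef_pos: [487.5, 58.1, 120.3]
eef_rot: [1.824, 2.558, 0.0]
force: [0.3, -0.1, 0.5]
width: 0.1
finger_force: 0.0
```

Request:
step_arm --pt "0 0 -1 0" --pt "0 0 0 0"

```text
t: 13.95
eef_pos: [487.4, 58.1, 119.1]
eef_rot: [-1.824, -2.558, -0.0]
force: [-0.3, 0.1, -0.3]
width: -0.0
finger_force: 0.0
```

Request:
step_arm --pt "0 0 -1 0" --pt "0 0 0 0"

```text
t: 14.15
eef_pos: [487.6, 58.0, 118.6]
eef_rot: [1.823, 2.557, 0.001]
force: [-0.9, -0.5, 4.7]
width: -0.2
finger_force: 2.0
```

Request:
step_arm --pt "0 0 -1 0" --pt "0 0 0 0"

```text
t: 14.35
eef_pos: [487.9, 58.1, 118.2]
eef_rot: [1.823, 2.557, 0.002]
force: [-1.2, -0.6, 7.9]
width: 0.1
finger_force: 4.1
```

Request:
step_arm --pt "0 0 -1 0" --pt "0 0 0 0"

```text
t: 14.55
eef_pos: [488.0, 58.1, 117.4]
eef_rot: [1.823, 2.557, 0.002]
force: [-1.9, -0.4, 10.1]
width: 0.4
finger_force: 4.8
```

Request:
step_arm --pt "0 0 -1 0" --pt "0 0 0 0"

```text
t: 14.75
eef_pos: [488.0, 58.1, 116.4]
eef_rot: [1.823, 2.556, 0.002]
force: [-1.4, -0.9, 9.2]
width: 0.0
finger_force: 5.0
```

Yielding; continue.

Request:
step_arm --pt "0 0 -1.5 0" --pt "0 0 0 0"

```text
t: 14.95
eef_pos: [488.1, 58.2, 115.1]
eef_rot: [1.823, 2.556, 0.003]
force: [-0.6, 0.2, 10.1]
width: 0.2
finger_force: 5.0
```

Request:
step_arm --pt "0 0 -1 0" --pt "0 0 0 0"

```text
t: 15.15
eef_pos: [488.2, 58.4, 114.2]
eef_rot: [1.823, 2.557, 0.004]
force: [-0.8, 1.8, 9.7]
width: -0.1
finger_force: 5.6
```

Request:
step_arm --pt "0 0 -1 0" --pt "0 0 0 0"

```text
t: 15.35
eef_pos: [488.2, 58.5, 114.0]
eef_rot: [1.822, 2.556, 0.005]
force: [-3.9, 1.9, 18.2]
width: 0.0
finger_force: 8.8
```

Now flat under 18 N. I'll lift off and check that it stays, here and at two other points.

Request:
step_arm --pt "0 0 0 0" --pt "0 0 10 0" --pt "0 0 0 0" --pt "0 0 -3 0" --pt "0 0 0 0"

```text
t: 15.85
eef_pos: [487.0, 57.9, 117.5]
eef_rot: [-1.823, -2.557, 0.002]
force: [-0.7, 0.8, -0.1]
width: -0.1
finger_force: 0.0
```

Request:
step_arm --pt "0 0 -2 0" --pt "0 0 0 0"

```text
t: 16.05
eef_pos: [487.0, 58.0, 115.8]
eef_rot: [-1.823, -2.557, 0.001]
force: [0.5, -0.1, 0.1]
width: 0.1
finger_force: 0.0
```

Request:
step_arm --pt "0 0 -1 0" --pt "0 0 0 0"

```text
t: 16.25
eef_pos: [487.3, 58.1, 115.4]
eef_rot: [-1.824, -2.558, 0.0]
force: [-0.4, -0.0, 0.2]
width: -0.1
finger_force: 0.0
```

Request:
step_arm --pt "0 0 -1 0" --pt "0 0 0 0"

```text
t: 16.45
eef_pos: [487.3, 58.0, 114.5]
eef_rot: [-1.824, -2.558, 0.0]
force: [-1.0, -0.2, -0.6]
width: 0.1
finger_force: 0.0
```

Request:
step_arm --pt "0 0 6 0" --pt "-24 8 0 0" --pt "-24 7 0 0" --pt "0 0 0 0" --pt "0 0 -4 0"

```text
t: 16.95
eef_pos: [440.0, 73.2, 117.6]
eef_rot: [1.822, 2.557, 0.003]
force: [-0.3, 0.6, 0.3]
width: 0.1
finger_force: 0.0
```

Request:
step_arm --pt "0 0 0 0" --pt "0 0 -1 0" --pt "0 0 0 0"

```text
t: 17.25
eef_pos: [439.7, 72.9, 115.3]
eef_rot: [-1.824, -2.557, 0.001]
force: [-0.8, 0.5, -1.0]
width: 0.2
finger_force: 0.0
```

Request:
step_arm --pt "0 0 -1 0" --pt "0 0 0 0"

```text
t: 17.45
eef_pos: [439.4, 73.0, 114.4]
eef_rot: [-1.824, -2.558, 0.0]
force: [-0.3, -1.3, 0.1]
width: -0.1
finger_force: 0.0
```

Request:
step_arm --pt "0 0 -0.5 0" --pt "0 0 0 0"

```text
t: 17.65
eef_pos: [439.4, 73.0, 114.2]
eef_rot: [1.824, 2.558, 0.0]
force: [0.2, -0.9, -0.5]
width: 0.2
finger_force: 0.2
```

Level at 114 here as well, previously 116.2. One more point at (460,15), then retreat.

Request:
step_arm --pt "0 0 6 0" --pt "10 -29 0 0" --pt "11 -29 0 0" --pt "0 0 0 0" --pt "0 0 -4 0"

```text
t: 18.15
eef_pos: [460.7, 14.8, 116.6]
eef_rot: [1.826, 2.556, 0.001]
force: [0.2, 0.7, 0.3]
width: 0.1
finger_force: 0.0
```

Request:
step_arm --pt "0 0 0 0" --pt "0 0 -1 0" --pt "0 0 0 0"

```text
t: 18.45
eef_pos: [460.1, 15.6, 115.0]
eef_rot: [-1.822, -2.559, 0.0]
force: [-1.0, -0.3, -1.3]
width: -0.4
finger_force: 0.0
```

Request:
step_arm --pt "0 0 -1 0" --pt "0 0 0 0"

```text
t: 18.65
eef_pos: [460.4, 15.4, 114.2]
eef_rot: [1.823, 2.558, 0.0]
force: [-0.6, 0.5, -0.0]
width: 0.1
finger_force: 0.1
```

Request:
step_arm --pt "0 0 -0.7 0" --pt "0 0 0 0"

```text
t: 18.85
eef_pos: [460.5, 15.3, 114.1]
eef_rot: [1.823, 2.558, 0.001]
force: [-2.4, 0.5, 5.8]
width: 0.2
finger_force: 3.0
```

Request:
step_arm --pt "0 0 40 0" --pt "0 0 40 0" --pt "0 0 40 0" --pt "0 0 0 0" --pt "0 0 0 0"

```text
t: 19.35
eef_pos: [460.8, 15.1, 234.0]
eef_rot: [1.823, 2.557, 0.001]
force: [-0.1, 0.0, 0.2]
width: -0.1
finger_force: 0.0
```

Run:
```python
from h import *
save(bot.capture('side'),'side2'); print(bot.sense()['t'],bot.sense()['eef_pos'])
```

```text
19.4 [460.35692007  15.0396213  232.91884663]
```

View pics/side2.png

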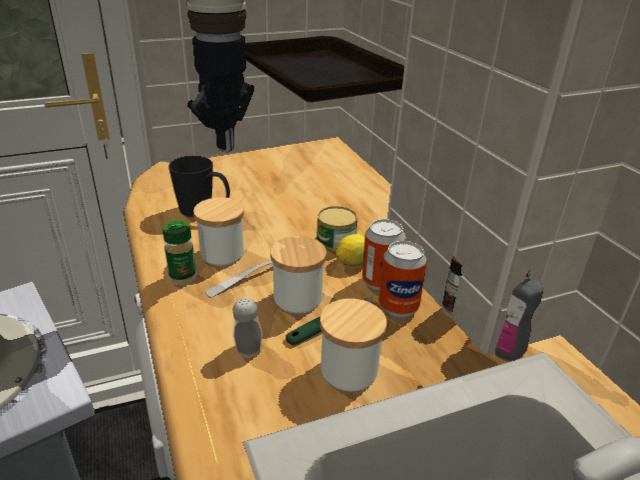

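The left lid, at (219,212), now sits level. Nothing else has moved and the arm is clear.

```bash
python3 -c "
from bench import bot
print(bot.hand_in())"
```

```text
the job is handed in; nothing more can be done
None
```

The left lid was the loose one. I pressed all three from left to right, pushed its high edge home with about 18 N, checked it stays level at three points, and handed the job in at about 19 s with nothing else moved.

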